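# Measure the brass bar in the sloped calliper gauge

## Task

Check the brass bar's thickness in the calliper gauge: lay the bar on the sloping table under the lamp, between the open jaws, pointing straight up the slope with its lower end down at the calliper's beam, and let go of it. Then push the black thumb piece so that the jaw slides shut and presses the bar squarely against the fixed jaw, keep pushing gently until the thumb piece clicks forward, and stop there and leave everything so, without squeezing the bar hard or shifting the file or the wooden block.

Things in the scene. Friction and masses are not known exactly. Their poses are not given: they have to be found in the camera images.
- brass_bar: The loose square brass bar to be measured, 110 mm long, about 0.13 kg; its thickness is what the gauge has to find out, somewhere between 8 and 20 mm. Origin at the centre of its underside as it lies at the start; its y axis runs along the bar, z up.
- bar_mid (a point): The middle of the brass bar, at half its length and half its thickness; axes as the bar's (y along the bar).
- stand: The fixed measuring stand: a 60 mm high plinth, 150 x 235 mm, with the sloped table and, on two rear posts, a lamp bar whose underside is 280 mm above the bench (top 300), over the table's upper part (60 to 96 mm along the stand's x); the space in front is open. Origin on the bench, below the gauge's origin; x points away from the robot to the rear posts, y left.
- gauge: Sloped wooden table (25 deg, faces the robot), a calliper clamped along its foot. Origin on the face, 95 mm above the bench, where the beam's upper edge meets the fixed jaw's measuring face; x up the slope, y the way the jaw opens, z out of the face. Beam edge x = 0 (bar's end rests there); fixed jaw face y = 0. Jaws reach x = 0 to 42, beam and jaws lie 4 to 7 mm off the face; face ends x = 120.
- calliper_jaw (a joint): How far the calliper's jaw stands open, in m: the gap between the jaws (to about 1 mm), 0 shut to 0.09. The jaw's measuring face is at y = this value in the gauge's frame. It slides stiffly (friction about 1.2 N) and stays where it is left.
- thumb (a joint): Travel of the thumb piece on the jaw's slider, m: 0 at rest, 0.009 clicked forward (toward the fixed jaw). An over-centre spring resists: about 9 N at its peak, 1 mm in, falling to nothing at 4.5 mm; beyond that it jumps by itself to 9 mm and stays, let go earlier it springs back. The jaw slides more easily, so it clicks only once the jaw is stopped by something.
- thumb_back (a point): Middle of the ribbed back of the thumb piece, a black block on the jaw's slider, 22 mm wide (gauge x), 12 mm thick (y), from 20 to 50 mm off the sloped face; this point is 36 mm off the face. Push here toward the gauge's -y. At rest it is 48 mm further along the gauge's y than the jaw's measuring face. All else on the face stays under 20 mm.
- hardwood_block: Bystander: hardwood offcut 60 x 90 x 35 mm, loose. Origin at the centre of its underside.
- file_b: Bystander: file with a wooden handle, 256 mm long, lying loose at the back of the bench. Origin at the centre of its underside.

How it is judged (in metres and radians):
On the way, in this order (a step that is already met when the one before it is completed fails the run):
1. the bar lies on the sloped table between the open jaws, pointing up the slope, its lower end at the beam, and is let go (x of bar_mid in the frame of gauge between 0.045 and 0.075 m and z of bar_mid in the frame of gauge between 0.002 and 0.011 m and y of bar_mid in the frame of gauge above 0.003 m and angle between the y axis of bar_mid and the x axis of gauge, either way round below 0.25 rad and value of joint calliper_jaw above 0.025 m and value of joint thumb below 0.004 m and contact force between the fingers and brass_bar below 0.2 N), for 0.3 s.
2. the jaw is slid shut on the bar, which lies against the fixed jaw (value of joint calliper_jaw between 0.01 and 0.0135 m and y of bar_mid in the frame of gauge between 0.003 and 0.0095 m), for 0.1 s.
At the end, for the whole second after the job is handed in: Bar at rest on the slope between the jaws: middle 45-75 mm up from the beam, within 0.1 rad of straight up the slope; bar against the fixed jaw and the jaw shut on it within 1.5 mm; thumb piece clicked forward (over 7.5 mm) (x of bar_mid in the frame of gauge between 0.045 and 0.075 m and z of bar_mid in the frame of gauge between 0.002 and 0.011 m and y of bar_mid in the frame of gauge between 0.003 and 0.0095 m and angle between the y axis of bar_mid and the x axis of gauge, either way round below 0.1 rad and value of joint calliper_jaw between 0.01 and 0.013 m and value of joint thumb above 0.0075 m and linear speed of brass_bar below 0.02 m/s); the robot touches nothing.
It fails at once if the thumb piece is clicked while the jaw is not shut on the bar (value of joint thumb above 0.006 m and value of joint calliper_jaw above 0.0155 m).
It fails at once if the jaw is shut on nothing, past the bar's thickness (value of joint calliper_jaw below 0.009 m).
It fails at once if the bar is squeezed hard while the jaws are shut on it (over 60 N summed over both jaws, about 30 N of squeeze) (contact force between stand and brass_bar above 60 N and value of joint calliper_jaw below 0.02 m).
It fails at once if a bystander is shifted by more than 30 mm (distance of any of hardwood_block, file_b from where it was at the start of the episode above 0.03 m).
It also fails if it takes over 64 s, if anything falls off the work surface, if the arm or the gripper's body presses on something with over 40 N, if the wrist force passes 120 N, or if a joint passes its speed limit or range.

## Robot

A 6-joint arm with a two-finger parallel gripper is mounted at the origin on a cart in front of the work surface, level with it; the furniture and walls round the work are solid. World frame = base frame: x ahead of the robot, y to its left, z up, the work surface at z = 0. Lengths are in mm, angles in degrees, forces in N, time in s.
With the tool pointing down it reaches from about 300 to 850 mm from the base axis. Payload 4.2 kg.
Tool frame: the origin (TCP) lies between the finger pads; the fingertips stand 11 mm ahead of it and the grasp point (between the pads) lies 8 mm behind it (env.tips_ahead is the distance from the TCP to the fingertips, in mm); z points along the fingers, y is the line along which they close (so a half turn about z gives the same grasp; the last joint's range is limited). The gripper opens to 91 mm and grips with 3 to 60 N. Pads are 32 mm wide; open, the fingers measure 118 mm over their backs; the gripper's body (76 mm by 178 mm) begins 60 mm behind the grasp point.
Start: joints at [68.067, 18.312, 89.639, -0, 72.044, -1.146], TCP at [204.067, 537.586, 224.976] pointing down, gripper open.
Joint ranges: [-177.97, 177.97], [-48.28, 115.42], [12.27, 149.76], [-77.06, 257.06], [2.81, 150.46], [-146.56, 146.56]. Speed limits (degrees/s): [147.25, 147.25, 180, 180, 180, 180].

## Interface

Orientations are given as [roll, pitch, yaw] about the fixed x, y, z axes, in that order (R = Rz(yaw) Ry(pitch) Rx(roll)).
In Python, from workcell import env, cams gives the robot as it stands.
- The arm moves only by the tool step_arm, never from a script. Its arguments are lists of equal length, an entry for each row: "linear": the shift along the tool's x, y, z in units of 30 cm (1.0 is 30 cm), a list of three; "turn": the turn about the tool's z in units of 360 degrees (1.0 is 360 degrees). In form: {"linear": [[tx, ty, tz], ...], "turn": [turn, ...]}. A call has 1 to 20 rows; each row is the pose to reach, as a shift and turn from the pose commanded when the call began, along the tool's axes at that moment, turning the shorter way round; what a row does not reach only later rows make up. A row lasts 1/8 s, in which the tool goes at most 62.5 mm and 10.7 degrees, less where a joint would pass 70% of its speed; a pose out of reach is approached as far as the arm can. A call with a number of a shift or a turn outside -1 to 1 is refused whole. A call with a gripper value outside its range is refused whole. "fingers" is the closure, from -1 (fully open) to 1 (shut), so that 0 is half open, set as the call begins (left out, the last holds). The fingers move at their own pace and stop on an object; "force" is the grip in N (left out, the last holds). Time passes only in rows, so rows that repeat a pose let the fingers close. It gives the time, the measured TCP pose, the force, the opening and the grip force at its end, in the units of the state.
- env.state(): the state, without advancing time (a new reading comes with each control period).
- cams.grab_frame(name): name is "side" or "top"; returns a dict with "color" (400x640x3 uint8, blue, green, red), "fx", "fy", "cx", "cy" (pixels), "dist" ([k1, k2, p1, p2, k3] as OpenCV has them; the pictures are not rectified), "extrinsics" (4x4, takes a point from camera to world coordinates). Camera axes: x right, y down, z forward; pixel columns grow to the right and rows downward; lengths in mm; the calibration is good to about 2 mm. A picture is of the moment at which its call begins. There is no depth.
- env.job_done(): hands the job in; it is judged then, once.
The state is a dict: "time_s": time; "qpos": joint angles; "qvel": joint speeds; "effort": joint torques, N m; "ee_pos": TCP position; "ee_rot": TCP orientation; "force": force on the tool from outside, world axes, zero at the start; "torque": the same for the moment, N m; "gripper_width": finger opening in mm; "gripper_force": force on a finger pad.
Only numpy, scipy, OpenCV 4.12 (cv2) and the standard library are available. Lean on these libraries where they do the work, as an engineer would, in place of code of your own. Each camera call takes 0.05 s, during which the arm holds its last target. There are 200 camera calls.

## Working session

There is one attempt and no reset: what is moved stays moved. The work goes in short steps, Python scripts to look and compute and a tool call to move; the robot and the scene stay as the last step left them, time stands still between calls to the robot, and variables do not carry over. Pictures are saved under pics/ and viewed, at most 10 in all, crops included, and the job is handed in when it is done.

Besides the shell and the picture viewer there is one more tool, called after ">>>" in YAML: its name, and indented under it one key for each argument. step_arm: Moves the arm, as the interface text tells. Its arguments: {"type":"object","properties":{"linear":{"type":"array"},"turn":{"type":"array"},"fingers":{"type":"number"},"force":{"type":"number"}},"required":["linear","turn"]}

```bash
mkdir -p pics; ls
python3 - <<'E'
from workcell import env,cams
import cv2,numpy as np
for n in("side","top"):
    f=cams.grab_frame(n); cv2.imwrite(f"pics/{n}0.png",f["color"])
    print(n,f["fx"],f["fy"],f["cx"],f["cy"],f["dist"]);print(np.round(f["extrinsics"],3))
print(env.state(),env.tips_ahead)
E
```

```text
pics
side 371.0094922930585 371.0094922930585 324.6967587995 197.8746008083975 [-0.05698906  0.          0.          0.          0.        ]
[[ 9.86000e-01 -8.80000e-02  1.40000e-01  4.21477e+02]
 [-1.64000e-01 -6.16000e-01  7.71000e-01 -4.97070e+02]
 [ 1.80000e-02 -7.83000e-01 -6.22000e-01  6.30555e+02]
 [ 0.00000e+00  0.00000e+00  0.00000e+00  1.00000e+00]]
top 474.0907410358064 474.0907410358064 324.2289321685234 195.13936634169482 [-0.01710106  0.          0.          0.          0.        ]
[[-8.000000e-02 -9.750000e-01  2.080000e-01  2.858590e+02]
 [-9.970000e-01  7.900000e-02 -1.300000e-02  1.486860e+02]
 [-4.000000e-03 -2.090000e-01 -9.780000e-01  1.286803e+03]
 [ 0.000000e+00  0.000000e+00  0.000000e+00  1.000000e+00]]
{'time_s': 0.1, 'qpos': array([ 6.80680829e+01,  1.83463700e+01,  8.96996681e+01, -4.02405057e-04,
        7.20442606e+01, -1.14895863e+00]), 'qvel': array([-0.01289225, -0.08089907, -0.17770869, -0.05643915,  0.03066392,
       -0.05780699]), 'effort': array([ 7.01881363e-04, -4.13331771e+01, -2.32508075e+01,  7.27495272e-02,
        4.20798501e-02, -3.10743712e-05]), 'ee_pos': array([203.89180813, 537.16515796, 224.21875871]), 'ee_rot': array([-1.79909712e+02, -1.42811528e-03,  1.59217165e+02]), 'force': array([-0.20578568, -0.39140875,  0.20214203]), 'torque': array([ 0.0195388 ,  0.00345471, -0.04981765]), 'gripper_force': 0.0, 'gripper_width': 91.0476725143343} 11.0
```

View pics/side0.png

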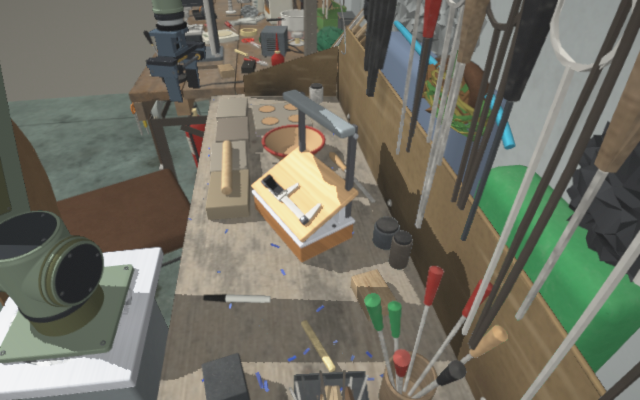

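View pics/top0.png

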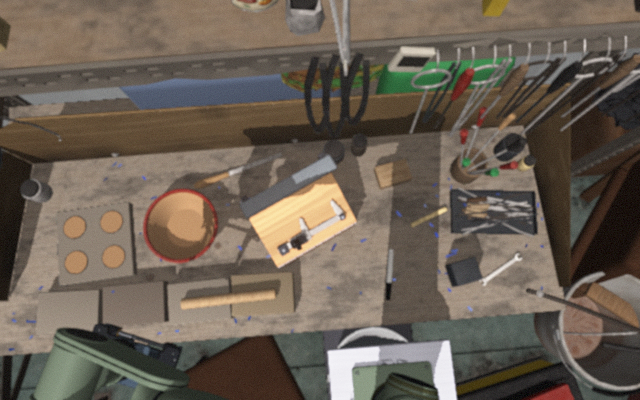

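The side view shows the gauge at about (305,190) and the brass bar at (320,345). The top view shows the gauge at (300,225), the bar at (430,217), the block at (393,173) and the file at (225,175). Next I'll zoom in.

Run:
```python
import cv2,numpy as np
t=cv2.imread("pics/top0.png");s=cv2.imread("pics/side0.png")
cv2.imwrite("pics/c1.png",cv2.resize(t[145:275,235:365],None,fx=4.6,fy=4.6,interpolation=cv2.INTER_CUBIC))
cv2.imwrite("pics/c2.png",cv2.resize(s[80:265,240:370],None,fx=3.2,fy=3.2,interpolation=cv2.INTER_CUBIC))
for n,im,(r0,r1,c0,c1) in(("top",t,(195,235,405,455)),("side",s,(315,372,295,345))):
    h=cv2.cvtColor(im,cv2.COLOR_BGR2HSV)
    m=cv2.inRange(h,(15,90,90),(35,255,255));m2=np.zeros_like(m);m2[r0:r1,c0:c1]=m[r0:r1,c0:c1]
    k=max(cv2.findContours(m2,0,2)[0],key=cv2.contourArea)
    print(n,cv2.contourArea(k),cv2.minAreaRect(k),cv2.boxPoints(cv2.minAreaRect(k)).tolist())
```

```text
top 68.5 ((428.43951416015625, 216.38328552246094), (4.307253360748291, 38.04192352294922), 62.59242630004883) [[410.56219482421875, 223.22706604003906], [444.3341064453125, 205.71571350097656], [446.31683349609375, 209.5395050048828], [412.544921875, 227.0508575439453]]Traceback (most recent call last):
  File "<stdin>", line 8, in <module>
ValueError: max() iterable argument is empty
```

View pics/c1.png

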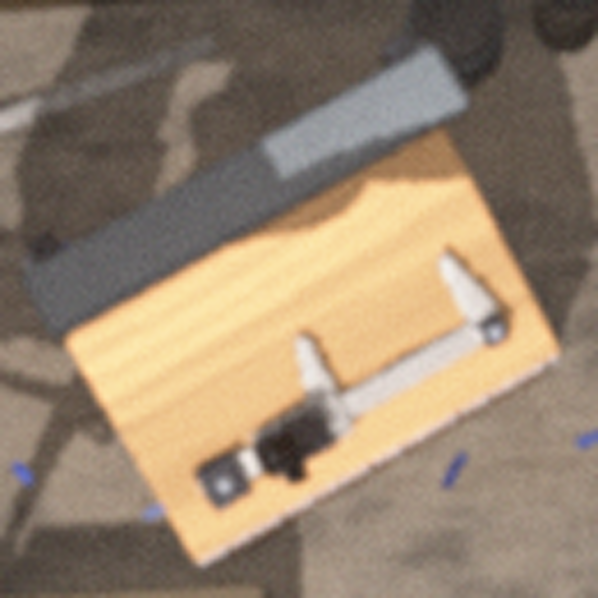

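View pics/c2.png

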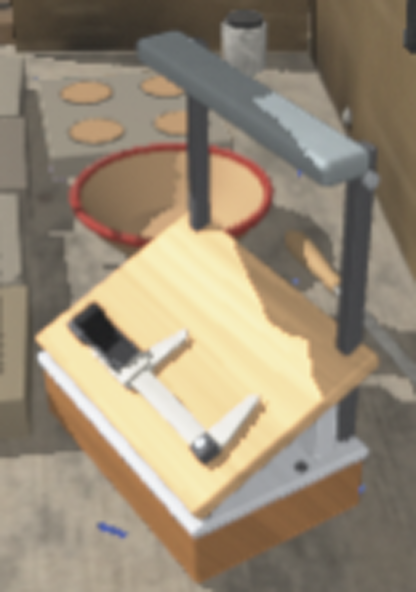

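```bash
cat > h.py <<'E'
import cv2,numpy as np
C={"side":(371.00949,324.69676,197.8746,-.05698906),"top":(474.09074,324.22893,195.13937,-.01710106)}
def ray(f,uv):
    K=np.array([[f["fx"],0,f["cx"]],[0,f["fy"],f["cy"]],[0,0,1]])
    p=cv2.undistortPoints(np.array([[uv]],float),K,np.array(f["dist"],float))[0,0]
    E=np.array(f["extrinsics"]);d=E[:3,:3]@[p[0],p[1],1];return E[:3,3],d/np.linalg.norm(d)
def onz(f,uv,z):
    o,d=ray(f,uv);return o+d*(z-o[2])/d[2]
def tri(f,a,g,b):
    (o,d),(p,e)=ray(f,a),ray(g,b)
    s=np.linalg.lstsq(np.c_[d,-e],p-o,rcond=None)[0];A=o+d*s[0];B=p+e*s[1]
    return (A+B)/2,np.linalg.norm(A-B)
def proj(f,P):
    E=np.linalg.inv(np.array(f["extrinsics"]));K=np.array([[f["fx"],0,f["cx"]],[0,f["fy"],f["cy"]],[0,0,1]])
    return cv2.projectPoints(np.array(P,float).reshape(-1,3),cv2.Rodrigues(E[:3,:3])[0],E[:3,3],K,np.array(f["dist"],float))[0].reshape(-1,2)
E
python3 - <<'E'
from workcell import cams
from h import *
np.set_printoptions(precision=1,suppress=True)
T=cams.grab_frame("top");S=cams.grab_frame("side")
for n,F,(r0,r1,c0,c1) in(("top",T,(195,235,405,455)),("side",S,(315,378,298,345))):
    im=F["color"];h=cv2.cvtColor(im,cv2.COLOR_BGR2HSV)
    m=cv2.inRange(h,(15,70,60),(35,255,255));m2=np.zeros_like(m);m2[r0:r1,c0:c1]=m[r0:r1,c0:c1]
    y,x=np.nonzero(m2);print(n,len(x))
    if len(x)<20: continue
    k=np.c_[x,y].astype(np.float32);r=cv2.minAreaRect(k);b=cv2.boxPoints(r)
    i=np.argsort(b[:,0]);e1,e2=b[i[:2]].mean(0),b[i[2:]].mean(0)
    P,Q=onz(F,e1,9),onz(F,e2,9);d=P-Q;print(r,P,Q,(P+Q)/2,np.linalg.norm(d),np.degrees(np.arctan2(d[1],d[0])))
c=lambda u,v:(u/4.6+235-.4,v/4.6+145-.4)
s=lambda u,v:(u/3.2+240-.35,v/3.2+80-.35)
for n,a,b in(("lowR",(557,352),(190,515)),("lowL",(202,563),(37,337)),("upR",(447,130),(376,352)),("upL",(68,338),(187,223)),
 ("corner",(474,325),(209,434)),("fixtip",(447,252),(261,397)),("movtip",(303,335),(187,333)),("lampL",(25,270),(140,40)),("lampR",(467,100),(375,150))):
    P,e=tri(T,c(*a),S,s(*b));print(n,P,e)
E
```

```text
top 227
((428.3245849609375, 216.63648986816406), (6.334914207458496, 40.27639389038086), 64.23066711425781) [455.3 -94.    9. ] [ 495.4 -198.8    9. ] [ 475.3 -146.4    9. ] 112.19962647895015 110.93406707786743
side 325
((317.48236083984375, 345.8294372558594), (57.4456787109375, 7.592953205108643), 57.528804779052734) [456.2 -94.3   9. ] [ 497.1 -197.1    9. ] [ 476.6 -145.7    9. ] 110.63324981739996 111.66816210937775
lowR [469.1  57.5  74.2] 0.1853035205038144
lowL [370.  263.4  78.7] 5.25231740440033
upR [591.7 110.2 153.3] 19.328354448290355
upL [493.1 322.2 135.6] 9.57246266093702
corner [485.8 103.8 102.1] 4.556462832107666
fixtip [523.5 115.7 120.5] 3.389707027353701
movtip [483.2 197.3 119.4] 1.236574800595722
lampL [480.  315.2 297.4] 25.878809536679224
lampR [572.1 103.5 305.3] 31.778061482245764
```

Run:
```python
from workcell import cams
from h import *
np.set_printoptions(precision=1,suppress=True)
T=cams.grab_frame("top");S=cams.grab_frame("side")
c=lambda u,v:(u/4.6+235-.4,v/4.6+145-.4)
s=lambda u,v:(u/3.2+240-.35,v/3.2+80-.35)
def ang(P,Q): d=Q-P; return np.degrees(np.arctan2(d[1],d[0])),np.linalg.norm(d)
L=[onz(T,c(*p),76) for p in((557,352),(202,563))];print(L,ang(*L))
U=[onz(T,c(*p),145.7) for p in((447,130),(68,338))];print(U,ang(*U))
L2=[onz(S,s(*p),76) for p in((190,515),(37,337))];print(L2,ang(*L2))
O=onz(T,c(470,320),101.3);Os=onz(S,s(212,434),101.3);print(O,Os)
z=95+42*np.sin(.4363)+6.3
F=[onz(T,c(*p),z) for p in((441,255),(312,338))];print(F,ang(*F),ang(O,F[0]))
th=np.radians(26.);t=np.radians(25)
X=np.array([np.cos(th)*np.cos(t),np.sin(th)*np.cos(t),np.sin(t)]);Y=np.array([-np.sin(th),np.cos(th),0]);Z=np.cross(X,Y)
O=(O+Os)/2-7*Z; print("origin",O)
ov=[]
for F,(r0,c0),k in((T,(145,235),4.6),(S,(140,250),4.6)):
    im=cv2.resize(F["color"][r0:r0+130,c0:c0+130],None,fx=k,fy=k,interpolation=cv2.INTER_CUBIC)
    for a in([(0,0,7),(42,0,7)],[(0,0,7),(0,90,7)],[(0,80,7),(42,80,7)],[(120,-20,0),(120,160,0)],[(-9,128,36),(-9,80,36)]):
        p=proj(F,[O+X*q[0]+Y*q[1]+Z*q[2] for q in a]);p=((p-[c0,r0]+.4)*k).astype(int)
        cv2.line(im,tuple(map(int,p[0])),tuple(map(int,p[1])),(0,0,255),1)
    ov.append(cv2.resize(im,(400,400)))
cv2.imwrite("pics/ov.png",np.hstack(ov))
```

```text
[array([468.8,  57.7,  76. ]), array([367.5, 263.3,  76. ])] (np.float64(116.21099586802883), np.float64(229.21848732975903))
[array([583.7, 110.8, 145.7]), array([486.5, 320.5, 145.7])] (np.float64(114.88650149466703), np.float64(231.15169235806405))
[array([469.1,  55.8,  76. ]), array([372.3, 267.7,  76. ])] (np.float64(114.54345365978025), np.float64(232.95889718616516))
[486.5 105.7 101.3] [490.2 104.9 101.3]
[array([520.7, 119.1, 119. ]), array([480.6, 192.5, 119. ])] (np.float64(118.64008196735467), np.float64(83.71614655932007)) (np.float64(21.390901034677494), np.float64(40.7329985611404))
origin [491.  106.6  95. ]
```

View pics/ov.png

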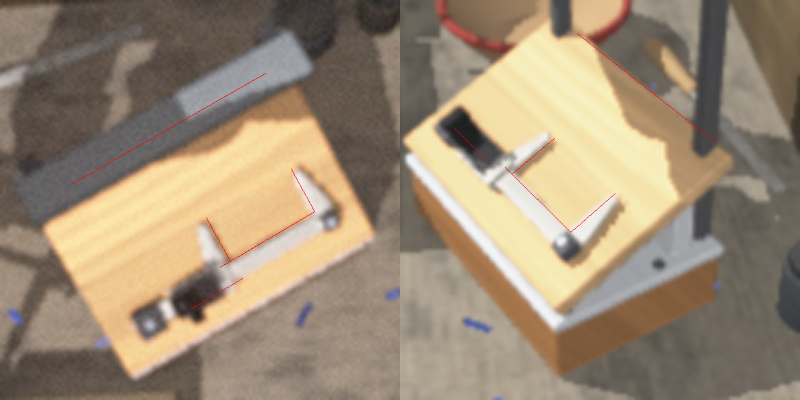

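The overlay shows the red gauge lines lying on the beam edge and both jaw faces, so the frame is good to about 2 mm, with the jaw about 80 mm open. I'll compute the pick moves next.

```bash
cat > mv.py <<'E'
from workcell import env
import numpy as np
O=np.array([490.,106,95]);A=np.radians(25.5)
def g(x,y,z):  # gauge->world
    t=np.radians(25);X=np.array([np.cos(A)*np.cos(t),np.sin(A)*np.cos(t),np.sin(t)]);Y=np.array([-np.sin(A),np.cos(A),0])
    return O+X*x+Y*y+np.cross(X,Y)*z
def rel(P,yaw,P0=None,y0=None):
    s=env.state();P0=s["ee_pos"] if P0 is None else P0;y0=s["ee_rot"][2] if y0 is None else y0
    r=np.radians(y0);d=np.array(P,float)-P0
    tx=d@[np.cos(r),np.sin(r),0];ty=d@[np.sin(r),-np.cos(r),0]
    return np.round([tx/300,ty/300,-d[2]/300,-((yaw-y0+180)%360-180)/360],4)
E
python3 - <<'E'
from mv import *
P0=[204.067,537.586,224.976];y0=159.214
print(rel([462.6,-111.5,225],111.3,P0,y0),rel([462.6,-111.5,60],111.3,P0,y0))
E
```

```text
[-1.5735e+00 -1.7170e+00 -1.0000e-04  1.3310e-01] [-1.5735 -1.717   0.5499  0.1331]
```

>>> step_arm:
  linear:
    - [-0.787, -0.859, -0.12]
    - [-0.787, -0.859, -0.12]
    - [-0.787, -0.859, -0.12]
    - [-0.787, -0.859, -0.12]
    - [-0.787, -0.859, -0.12]
    - [-0.787, -0.859, -0.12]
    - [-0.787, -0.859, -0.12]
    - [-0.787, -0.859, -0.12]
    - [-0.787, -0.859, -0.12]
  turn: [0.133, 0.133, 0.133, 0.133, 0.133, 0.133, 0.133, 0.133, 0.133]
  fingers: -0.2

```text
time_s: 1.42
ee_pos: [333.0, 213.7, 260.7]
ee_rot: [-180.0, -0.0, 111.4]
force: [0.8, 0.7, -0.4]
gripper_width: 55.1
gripper_force: 0.0
```

```bash
python3 -c "
from mv import *
s=env.state();print(s['ee_pos'],s['ee_rot'],s['qpos'])
print(rel([462.6,-111.5,80],111.3),rel([462.6,-111.5,35],111.3))"
```

```text
[332.96550781 213.72189643 260.71826732] [-1.79972111e+02 -1.53221940e-02  1.11427560e+02] [3.10135576e+01 4.32878409e-01 1.06667428e+02 2.06633600e-02
 7.29246423e+01 9.57992199e+00]
[-1.167e+00  6.200e-03  6.024e-01  4.000e-04] [-1.167e+00  6.200e-03  7.524e-01  4.000e-04]
```

>>> step_arm:
  linear:
    - [-0.95, 0.006, 0.1]
    - [-0.95, 0.006, 0.1]
    - [-0.95, 0.006, 0.1]
    - [-0.95, 0.006, 0.1]
    - [-0.95, 0.006, 0.3]
    - [-0.95, 0.006, 0.3]
    - [-0.95, 0.006, 0.3]
    - [-0.95, 0.006, 0.3]
  turn: [0, 0, 0, 0, 0, 0, 0, 0]

```text
time_s: 2.42
ee_pos: [439.5, -50.8, 172.3]
ee_rot: [179.9, 0.1, 111.5]
force: [-0.3, 0.1, 0.5]
gripper_width: 54.6
gripper_force: 0.0
```

```bash
python3 -c "
from mv import *
s=env.state();print(s['ee_pos'],s['ee_rot'],s['qpos'])
print(rel([462.6,-111.5,50],111.3),rel([462.6,-111.5,14.5],111.3))"
```

```text
[439.53607973 -50.77277148 172.33505725] [1.79857747e+02 5.33796624e-02 1.11450615e+02] [-8.09604014e+00  8.88459852e+00  1.10734761e+02  2.73168439e-02
  6.02305662e+01 -2.95602537e+01]
[-2.165e-01 -2.500e-03  4.078e-01  4.000e-04] [-2.165e-01 -2.500e-03  5.261e-01  4.000e-04]
```

>>> step_arm:
  linear:
    - [-0.217, -0.003, 0.2]
    - [-0.217, -0.003, 0.2]
    - [-0.217, -0.003, 0.43]
    - [-0.217, -0.003, 0.43]
    - [-0.217, -0.003, 0.43]
    - [-0.217, -0.003, 0.43]
  turn: [0, 0, 0, 0, 0, 0]

```text
time_s: 3.18
ee_pos: [463.4, -112.9, 44.3]
ee_rot: [179.8, 0.2, 111.4]
force: [-0.3, -0.5, -0.8]
gripper_width: 54.6
gripper_force: 0.0
```

Run:
```python
from mv import *
from workcell import cams
import cv2
s=env.state();print(s['ee_pos'],s['ee_rot'])
print(rel([462.6,-111.5,14.5],111.3))
t=cams.grab_frame("top")["color"];d=cams.grab_frame("side")["color"]
cv2.imwrite("pics/p2.png",np.hstack([cv2.resize(t[170:270,380:480],(400,400)),cv2.resize(d[270:400,270:400],(400,400))]))
```

```text
[ 463.37134053 -112.86076465   44.25614689] [1.79773053e+02 1.58749999e-01 1.11388572e+02]
[ 0.0052 -0.0007  0.0992  0.0002]
```

View pics/p2.png

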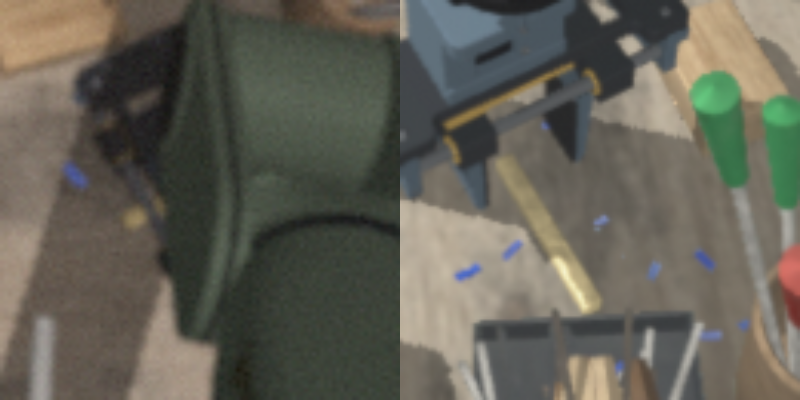

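The side view shows the bar's end at (508,160), between the two fingertips at (475,200) and (575,155). I'll go down and grip.

>>> step_arm:
  linear:
    - [0.005, 0, 0.06]
    - [0.005, 0, 0.097]
    - [0.005, 0, 0.097]
    - [0.005, 0, 0.097]
    - [0.005, 0, 0.097]
  turn: [0, 0, 0, 0, 0]

```text
time_s: 3.9
ee_pos: [461.4, -111.6, 13.3]
ee_rot: [179.9, 0.0, 111.3]
force: [0.3, 1.2, -0.3]
gripper_width: 54.4
gripper_force: 0.0
```

>>> step_arm:
  linear:
    - [0, 0, 0]
    - [0, 0, 0]
    - [0, 0, 0]
    - [0, 0, 0]
    - [0, 0, 0]
    - [0, 0, 0]
    - [0, 0, 0]
  turn: [0, 0, 0, 0, 0, 0, 0]
  fingers: 1
  force: 30

```text
time_s: 4.78
ee_pos: [461.1, -111.5, 12.8]
ee_rot: [180.0, -0.0, 111.3]
force: [-0.4, 0.4, 0.4]
gripper_width: 11.8
gripper_force: 30.0
```

```bash
python3 -c "
from mv import *
a=np.array([np.cos(A),np.sin(A),0]);b=np.array([-a[1],a[0],0])
w=lambda x,y,z:O*[1,1,0]+a*x+b*y+[0,0,z]
print(w(-110,30,200),w(14.2,30,185))
print(rel([461.1,-111.5,200],111.3),rel(w(-110,30,200),201.5))"
```

```text
[377.80028582  85.72133788 200.        ] [489.90137813 139.19081611 185.        ]
[ 0.000e+00  0.000e+00 -6.239e-01  1.000e-04] [ 0.7134 -0.0195 -0.6239 -0.2505]
```

>>> step_arm:
  linear:
    - [0, 0, -0.1]
    - [0, 0, -0.25]
    - [0, 0, -0.45]
    - [0, 0, -0.624]
    - [0.2, -0.005, -0.624]
    - [0.4, -0.01, -0.624]
    - [0.6, -0.02, -0.624]
    - [0.713, -0.02, -0.624]
    - [0.713, -0.02, -0.624]
    - [0.713, -0.02, -0.624]
    - [0.713, -0.02, -0.624]
    - [0.713, -0.02, -0.624]
    - [0.713, -0.02, -0.624]
    - [0.713, -0.02, -0.624]
    - [0.713, -0.02, -0.624]
    - [0.713, -0.02, -0.624]
  turn: [0, 0, 0, 0, -0.03, -0.06, -0.09, -0.12, -0.15, -0.18, -0.21, -0.24, -0.2505, -0.2505, -0.2505, -0.2505]

```text
time_s: 6.78
ee_pos: [377.5, 85.5, 200.0]
ee_rot: [180.0, -0.0, -158.5]
force: [-0.2, 0.9, -1.4]
gripper_width: 12.2
gripper_force: 30.0
```

Run:
```python
from mv import *
from workcell import cams
import cv2
a=np.array([np.cos(A),np.sin(A),0]);b=np.array([-a[1],a[0],0])
w=lambda x,y,z:O*[1,1,0]+a*x+b*y+[0,0,z]
s=env.state();print(s['ee_pos'],s['ee_rot'],s['gripper_width'],s['qpos'])
for p in(w(-50,30,190),w(14.2,30,175),w(14.2,30,160)):print(rel(p,201.5))
d=cams.grab_frame("side")["color"];t=cams.grab_frame("top")["color"]
cv2.imwrite("pics/p3.png",np.hstack([cv2.resize(t[140:290,235:385],(400,400)),cv2.resize(d[100:270,230:400],(400,400))]))
```

```text
[377.47590606  85.50583428 199.9613007 ] [ 1.79995007e+02 -1.24606081e-02 -1.58521407e+02] 12.161874578573348 [ 1.10583525e+01  2.33047822e+00  1.13911888e+02  2.96199387e-03
  6.37707915e+01 -1.00421550e+02]
[-2.008e-01  1.430e-02  3.320e-02 -1.000e-04]
[-4.142e-01  2.930e-02  8.320e-02 -1.000e-04]
[-4.142e-01  2.930e-02  1.332e-01 -1.000e-04]
```

View pics/p3.png

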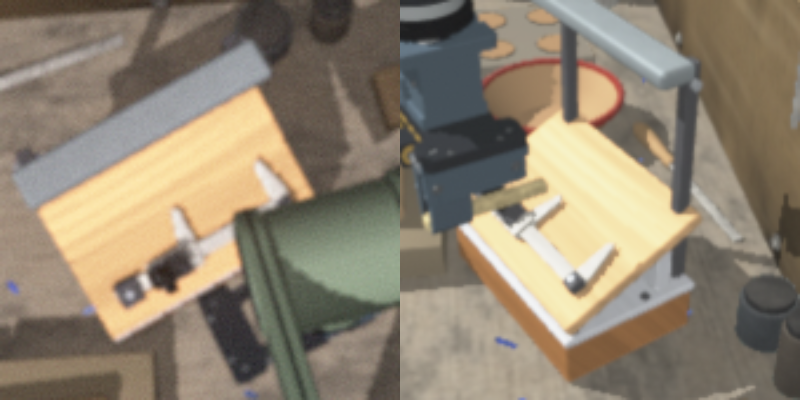

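The bar is held level, pointing uphill at (510,195) in the side crop, and the way under the lamp looks clear. I'll move it in.

>>> step_arm:
  linear:
    - [-0.1, 0.007, 0.02]
    - [-0.2, 0.014, 0.033]
    - [-0.27, 0.02, 0.05]
    - [-0.33, 0.024, 0.07]
    - [-0.38, 0.028, 0.083]
    - [-0.413, 0.029, 0.083]
    - [-0.413, 0.029, 0.083]
    - [-0.413, 0.029, 0.083]
  turn: [0, 0, 0, 0, 0, 0, 0, 0]

```text
time_s: 7.88
ee_pos: [489.2, 138.9, 175.3]
ee_rot: [180.0, -0.0, -158.5]
force: [-0.2, -1.0, -1.3]
gripper_width: 11.6
gripper_force: 30.0
```

>>> step_arm:
  linear:
    - [0, 0, 0.015]
    - [0, 0, 0.03]
    - [0, 0, 0.045]
    - [0, 0, 0.06]
    - [0, 0, 0.06]
    - [0, 0, 0.06]
  turn: [0, 0, 0, 0, 0, 0]
  force: 12

```text
time_s: 8.62
ee_pos: [489.8, 139.1, 157.2]
ee_rot: [180.0, 0.0, -158.5]
force: [-0.0, -0.6, -1.6]
gripper_width: 12.2
gripper_force: 12.0
```

Next I'll lower it gently so the bar pivots, stopping at TCP z of about 140.

>>> step_arm:
  linear:
    - [0, 0, 0.008]
    - [0, 0, 0.016]
    - [0, 0, 0.024]
    - [0, 0, 0.032]
    - [0, 0, 0.04]
    - [0, 0, 0.048]
    - [0, 0, 0.056]
    - [0, 0, 0.056]
    - [0, 0, 0.056]
  turn: [0, 0, 0, 0, 0, 0, 0, 0, 0]
  force: 8

```text
time_s: 9.75
ee_pos: [489.5, 139.0, 140.2]
ee_rot: [180.0, -0.0, -158.5]
force: [-0.4, 0.3, -1.0]
gripper_width: 11.7
gripper_force: 8.0
```

>>> step_arm:
  linear:
    - [0, 0, 0.008]
    - [0, 0, 0.016]
    - [0, 0, 0.024]
    - [0, 0, 0.032]
    - [0, 0, 0.04]
    - [0, 0, 0.046]
    - [0, 0, 0.05]
    - [0, 0, 0.05]
    - [0, 0, 0.05]
  turn: [0, 0, 0, 0, 0, 0, 0, 0, 0]

```text
time_s: 10.88
ee_pos: [489.6, 139.1, 125.3]
ee_rot: [180.0, -0.0, -158.5]
force: [0.1, 0.5, -0.5]
gripper_width: 12.3
gripper_force: 8.0
```

Run:
```python
from mv import *
from workcell import cams
import cv2
s=env.state();print(s['ee_pos'],s['force'],s['gripper_width'])
d=cams.grab_frame("side")["color"]
cv2.imwrite("pics/p4.png",cv2.resize(d[120:260,230:380],(643,600),interpolation=cv2.INTER_CUBIC))
```

```text
[489.55720644 139.05597328 125.26609804] [ 0.07945231  0.46389047 -0.48479716] 12.346926619645696
```

View pics/p4.png

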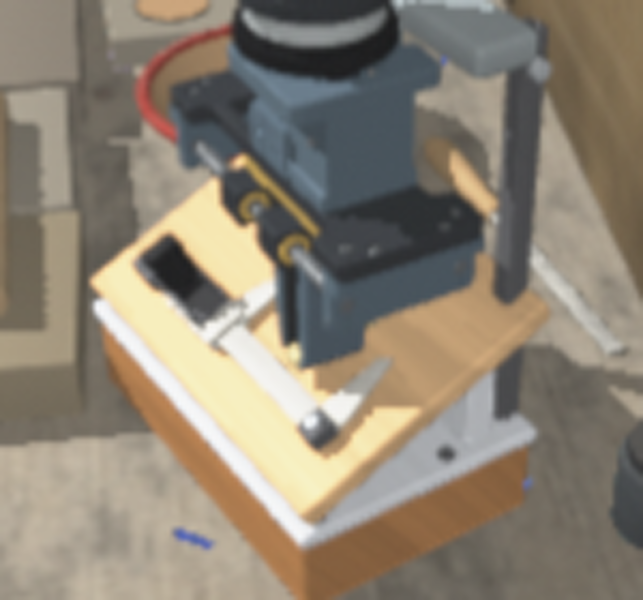

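The fingers stand between the jaws, with the bar's lower end at (292,355) near the beam. I'll go 2.5 mm lower, open slightly and rise.

>>> step_arm:
  linear:
    - [0, 0, 0.004]
    - [0, 0, 0.008]
    - [0, 0, 0.008]
  turn: [0, 0, 0]

```text
time_s: 11.3
ee_pos: [489.7, 139.1, 122.9]
ee_rot: [180.0, 0.0, -158.5]
force: [0.2, -0.2, -0.3]
gripper_width: 11.7
gripper_force: 8.0
```

>>> step_arm:
  linear:
    - [0, 0, 0]
    - [0, 0, 0]
    - [0, 0, 0]
    - [0, 0, 0]
  turn: [0, 0, 0, 0]
  fingers: 0.5

```text
time_s: 11.8
ee_pos: [489.7, 139.1, 122.9]
ee_rot: [180.0, 0.0, -158.5]
force: [-1.0, 0.0, -0.2]
gripper_width: 22.6
gripper_force: 0.0
```

>>> step_arm:
  linear:
    - [0, 0, -0.01]
    - [0, 0, -0.03]
    - [0, 0, -0.06]
    - [0, 0, -0.12]
    - [0, 0, -0.2]
    - [0, 0, -0.2]
  turn: [0, 0, 0, 0, 0, 0]

```text
time_s: 12.55
ee_pos: [491.0, 139.4, 185.0]
ee_rot: [-180.0, 0.3, -158.5]
force: [-0.0, -0.8, 0.0]
gripper_width: 22.7
gripper_force: 0.0
```

>>> step_arm:
  linear:
    - [0.15, 0, 0]
    - [0.3, 0, 0]
    - [0.45, 0, -0.1]
    - [0.5, 0, -0.2]
    - [0.5, 0, -0.2]
    - [0.5, 0, -0.2]
  turn: [0, 0, 0, 0, 0, 0]
  fingers: 1

```text
time_s: 13.3
ee_pos: [350.0, 84.1, 242.0]
ee_rot: [180.0, -0.1, -158.5]
force: [0.6, 0.2, -1.4]
gripper_width: 0.2
gripper_force: 0.0
```

Run:
```python
from mv import *
from workcell import cams
import cv2
s=env.state();print(s['ee_pos'],s['qpos'],s['force'],s['gripper_width'])
d=cams.grab_frame("side")["color"];t=cams.grab_frame("top")["color"]
cv2.imwrite("pics/p5.png",np.hstack([cv2.resize(t[140:290,235:385],(400,400)),cv2.resize(d[130:250,245:365],(400,400))]))
```

```text
[349.96965951  84.0878733  241.97536375] [ 1.16711443e+01 -2.29385390e+00  1.12097546e+02  9.85125472e-03
  7.02615063e+01 -9.98448892e+01] [ 0.57456455  0.23238043 -1.37891873] 0.23592937786428708
```

View pics/p5.png

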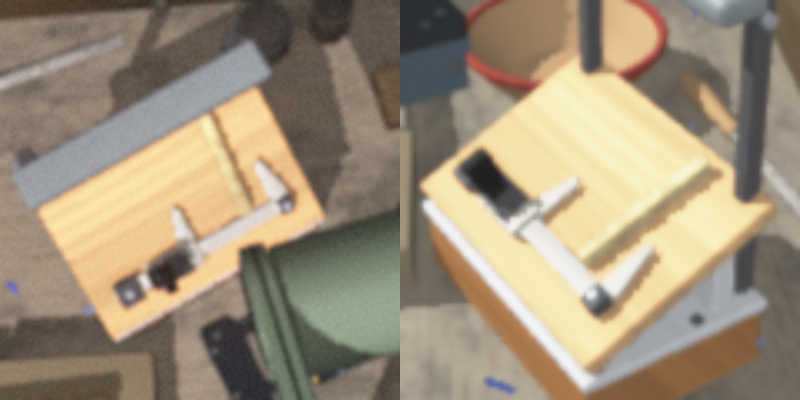

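The bar lies on the slope, its lower end at the beam ((250,210) in the top crop), parallel to the jaws. I'll locate the thumb piece numerically.

Run:
```python
from mv import *
from h import *
from workcell import cams
np.set_printoptions(precision=1,suppress=True)
T=cams.grab_frame("top");S=cams.grab_frame("side")
bx=lambda xc,op:[g(xc+dx,op+48-dy,z) for dx in(-11,11) for dy in(0,12) for z in(20,50)]
for n,F,(r0,r1,c0,c1) in(("top",T,(215,260,272,320)),("side",S,(165,205,255,300))):
    v=F["color"].max(2);m=np.zeros_like(v);m[r0:r1,c0:c1]=(v[r0:r1,c0:c1]<50)*255
    k,l,st,ce=cv2.connectedComponentsWithStats(m);i=1+np.argmax(st[1:,4]);print(n,st[i],ce[i])
    for xc in(-16,-8,0):
        p=proj(F,bx(xc,80));h=cv2.convexHull(p.astype(np.float32));M=cv2.moments(h);print(xc,cv2.boundingRect(h),M["m10"]/M["m00"],M["m01"]/M["m00"])
    top=proj(F,[g(-8,122,50),g(-8,128,50),g(-8,118,50)]);print(top)
    print(v[r0:r1:1,c0:c1:1][5:35:2,0:44:2])
```

```text
top [295 241   5   3   8] [296.8 241.8]
-16 (294, 239, 12, 14) 299.99234285578507 246.24280314105312
-8 (293, 236, 11, 15) 298.46661054034166 243.5466216554968
0 (291, 234, 12, 14) 296.9356864132926 240.84110841633787
[[299.4 245.1]
 [297.2 246.4]
 [300.8 244.3]]
[[250 250 250 249 244 241 242 246 247 247 245 241 241 235 234 212 189 238
  238 237 238 237]
 [250 249 245 241 241 244 247 246 243 240 241 240 241 239 238 225 179 210
  239 237 236 236]
 [246 243 242 244 246 246 245 241 239 241 242 241 238 241 232 232 203 185
  235 240 239 235]
 [242 245 246 247 246 242 240 239 242 239 237 241 239 240 233 235 227 188
  205 241 234 222]
 [246 248 245 243 240 240 241 240 239 240 240 240 239 238 238 233 218 207
  171 198 200 203]
 [246 242 238 240 241 241 241 240 239 240 240 240 238 239 221 166 153 180
  165 193 220 222]
 [240 237 241 242 241 240 240 239 241 240 240 240 239 203 154 136 140 193
  202 222 228 225]
 [239 241 239 240 240 240 241 239 238 239 238 230 172 131 101 101 109 150
  204 205 216 234]
 [241 239 239 240 239 242 240 238 239 236 202 152 109  91  71  71  83 134
  198 200 217 243]
[... 1519 characters left out ...]
0  88 217 244 245 245 245 245
  245 243 242 239]
 [246 246 246 246 242 129  82  39  33  33  41  63  91 199 244 245 245 242
  241 240 232 179]
 [245 246 246 246 246 243 215 132  57  39  63  76  75  93 202 242 240 241
  242 227 183 167]
 [239 245 246 246 246 246 246 239 138  71  75  77  77  82 135 163 204 242
  228 167 171 229]
 [236 239 245 246 246 246 246 245 227 136  98  81  80 133 204 218 222 213
  163 175 228 245]
 [243 233 241 246 247 246 246 246 245 215 100 106 149 214 226 172 168 163
  184 242 244 245]
 [223 244 234 242 246 246 246 246 246 245 231 182 242 230 176 218 185 176
  243 245 244 244]
 [178 228 244 235 243 246 246 246 246 247 244 241 233 180 232 235 231 235
  243 245 245 244]]
```

```bash
python3 -c "
from mv import *
p=g(-11,155,30)+[0,0,11];print(p)
print(rel(p+[0,0,90],205.5),rel(p,205.5))"
```

```text
[402.82908849 236.15053238 128.54043273]
[-0.3495  0.4069  0.0776 -0.0111] [-0.3495  0.4069  0.3776 -0.0111]
```

>>> step_arm:
  linear:
    - [0, 0.2, 0.05]
    - [0, 0.38, 0.07]
    - [-0.15, 0.407, 0.078]
    - [-0.3, 0.407, 0.078]
    - [-0.35, 0.407, 0.078]
    - [-0.35, 0.407, 0.2]
    - [-0.35, 0.407, 0.3]
    - [-0.35, 0.407, 0.378]
    - [-0.35, 0.407, 0.378]
    - [-0.35, 0.407, 0.378]
  turn: [-0.011, -0.011, -0.011, -0.011, -0.011, -0.011, -0.011, -0.011, -0.011, -0.011]
  force: 40
  fingers: 1

```text
time_s: 14.75
ee_pos: [403.3, 236.2, 130.2]
ee_rot: [180.0, 0.0, -154.5]
force: [-0.8, 0.4, 0.1]
gripper_width: 0.6
gripper_force: 0.0
```

```bash
python3 -c "
from mv import *
s=env.state();print(s['ee_pos'],s['ee_rot'],s['force'],s['qpos'])
p=g(-11,155,30)+[0,0,11]
print(rel(p,205.5))"
```

```text
[403.31182547 236.23378855 130.22975318] [ 1.79991682e+02  4.79345290e-02 -1.54541879e+02] [-0.75727711  0.39254709  0.11315666] [ 2.89454039e+01  1.37108751e+01  1.11380348e+02  6.58757742e-03
  5.48604250e+01 -8.65165097e+01]
[ 0.0016  0.0004  0.0056 -0.0001]
```

>>> step_arm:
  linear:
    - [0, -0.02, 0]
    - [0, -0.04, 0]
    - [0, -0.05, 0]
    - [0, -0.06, 0]
    - [0, -0.07, 0]
    - [0, -0.08, 0]
    - [0, -0.09, 0]
    - [0, -0.1, 0]
    - [0, -0.11, 0]
    - [0, -0.12, 0]
    - [0, -0.13, 0]
    - [0, -0.14, 0]
    - [0, -0.14, 0]
  turn: [0, 0, 0, 0, 0, 0, 0, 0, 0, 0, 0, 0, 0]

```text
time_s: 16.38
ee_pos: [421.0, 197.8, 129.4]
ee_rot: [-180.0, -0.0, -154.5]
force: [0.0, -0.9, -0.7]
gripper_width: 0.3
gripper_force: 0.1
```

Run:
```python
from mv import *
from h import *
from workcell import cams
s=env.state();d=s['ee_pos']-O;print(s['ee_pos'],s['force'],"gauge y",d@[-np.sin(A),np.cos(A),0])
S=cams.grab_frame("side");T=cams.grab_frame("top")
cv2.imwrite("pics/q1s.png",S["color"]);cv2.imwrite("pics/q1t.png",T["color"])
```

```text
[420.96211415 197.8037389  129.41155501] [ 0.03888237 -0.89900162 -0.71979116] gauge y 112.58227973476276
```

```bash
cat > prof.py <<'E'
from mv import *
from h import *
from workcell import cams
np.set_printoptions(linewidth=200)
def prof(xs=(15,25,33,60,85),y1=100):
    for n in("side","top"):
        F=cams.grab_frame(n);h=cv2.cvtColor(F["color"],cv2.COLOR_BGR2HSV)
        for x in xs:
            ys=np.arange(-10,y1,3);p=proj(F,[g(x,y,7) for y in ys]).astype(np.float32)
            sv=cv2.remap(F["color"],p[None,:,0].copy(),p[None,:,1].copy(),1)
            q=cv2.cvtColor(sv,cv2.COLOR_BGR2HSV)[0]
            print(n,x,"S",q[:,1])
if __name__=="__main__":
    s=env.state();d=s['ee_pos']-O;print(s['ee_pos'],s['force'],"gauge y",d@[-np.sin(A),np.cos(A),0])
    prof()
E
python3 prof.py
```

```text
[420.7995857  197.86419253 129.3415185 ] [ 0.07294605 -0.55315511 -0.1107564 ] gauge y 112.70681459365811
side 15 S [ 10   6   9  17  50  88  99 101  99  93  81  78  79  74  67  76  90  98  99  87  54  23  14  13  16  32  66  94 100 100 100  99 100  99 100 100  94]
side 25 S [ 36  16  13  16  43  89  99 100  98  90  81  79  77  76  77  83  95  99  99  87  46  19  13  15  37  70  97 100 100 100 100 100 101 100 100 101 102]
side 33 S [ 74  26  14  21  52  88  98 101  97  88  79  77  77  77  78  83  93 100  99  89  59  23  19  33  69  93  99  99 100  98  98 100 100 100 100  99  98]
side 60 S [100 101 101 101 100 100 100  99  92  81  77  76  77  77  80  88  99 100 100 100 100 100 100 100 101 101 101 101 100 100 101 101 101 101 101 101 101]
side 85 S [101 101 100 100 101 101 101  99  89  80  76  77  78  80  89  96 100 101 100 101 100 101 100  97 101 102 101 100 101 101 101 101 101 101 100 103 101]
top 15 S [ 24  16  14  25  61 101 109  78   5  12  37  42  42  37  36  38  42  40  39  41  40  36  38  34  35  37  37  36  34  43  40  34  44  32  32  37  39]
top 25 S [ 86  42  22  21  58 100 107  85  24  37  39  39  42  33  33  37  38  40  39  33  36  34  36  38  37  36  36  38  34  32  34  33  32  38  37  37  36]
top 33 S [110  71  33  29  57 104 113  94  28  26  35  41  38  37  29  36  39  38  40  33  40  35  35  36  31  37  36  33  35  35  36  35  36  35  32  33  33]
top 60 S [117 114 120 115 119 120 120 119 117 110  80  34  35  44  37  37  32  37  43  39  36  34  41  40  38  35  36  36  38  38  36  38  40  38  37  37  37]
top 85 S [119 117 119 117 120 117 117 113 117 105  91  60  38  36  33  31  34  39  40  42  35  39  32  44  35  43  39  38  33  35  36  38  35  36  42  41  36]
```

The profile shows the jaw following, now about 48 mm open, with the bar at y of about 17–35. I'll keep pushing slowly.

>>> step_arm:
  linear:
    - [0, -0.008, 0]
    - [0, -0.016, 0]
    - [0, -0.024, 0]
    - [0, -0.032, 0]
    - [0, -0.038, 0]
    - [0, -0.044, 0]
    - [0, -0.05, 0]
    - [0, -0.056, 0]
    - [0, -0.062, 0]
    - [0, -0.068, 0]
    - [0, -0.074, 0]
    - [0, -0.08, 0]
    - [0, -0.086, 0]
    - [0, -0.092, 0]
    - [0, -0.098, 0]
    - [0, -0.098, 0]
  turn: [0, 0, 0, 0, 0, 0, 0, 0, 0, 0, 0, 0, 0, 0, 0, 0]

```text
time_s: 18.58
ee_pos: [433.9, 171.5, 129.6]
ee_rot: [-180.0, 0.0, -154.5]
force: [-1.2, 0.6, -1.3]
gripper_width: 0.4
gripper_force: 0.6
```

```bash
python3 prof.py | grep -v top
```

```text
[433.89264937 171.52840906 129.57967855] [-1.23395     0.59780438 -1.33371387] gauge y 83.29981478763847
side 15 S [ 14  11   9  16  38  76  83  78  78  79  76  62  33  15  13  23  52  90  98  98  98 100 100 100 100 102  96  81  75  74  74  74  74  73  75  80  84]
side 25 S [ 36  14  11  16  42  83  84  78  77  75  74  65  38  16  26  58  94  99  99 100 100  99  99 101  99  99 100  97  84  74  74  74  73  74  74  74  77]
side 33 S [ 75  25  14  21  52  84  83  77  79  78  76  72  52  33  52  88  98  99 101  99  98  98  99  99  99  98  99  99  98  84  75  73  73  73  74  77  83]
side 60 S [100 101 101 101 101  99  93  81  78  78  78  77  82  95 100  99  99 100 101 101 101 101 101 101 101 100 100 100 100 101  98  87  51  19  45  54  57]
side 85 S [100 101 101  99 101 101  96  84  79  78  78  77  82  89 100  99 101 102 101 101 101 101 102 100 101 103 101 101 100 101  90  65  70  71  47  14  49]
```

>>> step_arm:
  linear:
    - [0, -0.004, 0]
    - [0, -0.008, 0]
    - [0, -0.012, 0]
    - [0, -0.015, 0]
    - [0, -0.018, 0]
    - [0, -0.021, 0]
    - [0, -0.021, 0]
    - [0, -0.021, 0]
  turn: [0, 0, 0, 0, 0, 0, 0, 0]

```text
time_s: 19.68
ee_pos: [436.6, 166.0, 129.6]
ee_rot: [-180.0, 0.0, -154.5]
force: [-0.4, 1.4, 0.6]
gripper_width: 0.4
gripper_force: 0.8
```

```bash
python3 prof.py | grep -v top
```

```text
[436.57665773 166.03289054 129.60990961] [-0.4275866   1.3508449   0.59642727] gauge y 77.18414525651572
side 15 S [ 13  10  13  15  33  68  77  78  75  58  23  14  16  26  63  89  99  99  98  98 100 100 100 100  94  79  74  74  74  74  75  74  77  83  78  49  20]
side 25 S [ 36  14  13  16  36  72  76  77  76  67  38  18  22  44  85  98 101  99  99  99 101 101 100  99 101  96  79  74  73  74  74  74  73  74  78  86  52]
side 33 S [ 75  25  14  18  39  68  76  76  76  72  51  26  50  84  98  99  99 101  99  99 100  98  99  99  99  99 100  92  76  73  73  73  75  83  78  27  36]
side 60 S [101 101 101 100  95  83  78  78  78  76  78  90  99  99 101 100 101 102 102 102 101 101  99 101 101 100 101  99  98  81  47  11  48  57  57  54  54]
side 85 S [ 98 101 101 101 100  93  82  79  77  77  77  82  91  99 101 101 102 101 101 102 101 101 101 102 101 101 101  99  89  75  73  63  14  42  52  52  56]
```

>>> step_arm:
  linear:
    - [0, -0.002, 0]
    - [0, -0.004, 0]
    - [0, -0.006, 0]
    - [0, -0.006, 0]
  turn: [0, 0, 0, 0]

```text
time_s: 20.27
ee_pos: [437.3, 164.4, 129.6]
ee_rot: [180.0, 0.0, -154.5]
force: [-0.7, 1.2, 1.3]
gripper_width: 0.9
gripper_force: 1.2
```

>>> step_arm:
  linear:
    - [0, -0.002, 0]
    - [0, -0.003, 0]
    - [0, -0.003, 0]
  turn: [0, 0, 0]

```text
time_s: 20.65
ee_pos: [437.7, 163.6, 129.6]
ee_rot: [180.0, 0.0, -154.5]
force: [-1.3, 3.0, 1.9]
gripper_width: 0.3
gripper_force: 1.3
```

>>> step_arm:
  linear:
    - [0, -0.002, 0]
    - [0, -0.002, 0]
    - [0, -0.002, 0]
  turn: [0, 0, 0]

```text
time_s: 21.02
ee_pos: [437.8, 163.2, 129.6]
ee_rot: [180.0, 0.0, -154.5]
force: [-1.0, 3.7, 1.5]
gripper_width: 0.5
gripper_force: 2.2
```

>>> step_arm:
  linear:
    - [0, -0.002, 0]
    - [0, -0.002, 0]
    - [0, -0.002, 0]
  turn: [0, 0, 0]

```text
time_s: 21.4
ee_pos: [437.9, 163.0, 129.6]
ee_rot: [179.9, 0.0, -154.5]
force: [-2.4, 5.9, 1.1]
gripper_width: 0.7
gripper_force: 3.1
```

```bash
python3 prof.py | grep -v top
```

```text
[437.89030159 163.03307415 129.61888767] [-2.43465316  5.85547943  1.07450498] gauge y 73.91101687054963
side 15 S [ 15  12  14  16  40  69  77  77  71  49  19  15  26  55  91  99 100  98  99  98  98 100 100  95  79  75  74  74  74  74  75  78  88  91  42  19  57]
side 25 S [ 36  16  14  15  37  71  76  77  70  47  20  24  54  93  98 100 101 101 101  99  99  99 100 101  91  77  73  74  74  73  73  74  74  82  81  23  36]
side 33 S [ 74  25  14  18  39  70  78  77  74  51  29  45  81  98 100  99  99 101  99  99  98 100  99 100 101  93  78  73  73  73  73  77  84  67   8  53  54]
side 60 S [ 99  99  97  90  79  77  77  77  78  86  97 101 100 100 101 102 101 101 100 101 101  99  99 101 101 101 100  94  78  25  39  54  54  57  57  54  57]
side 85 S [101 100 100  90  81  78  77  76  78  89  97 102 101 100 101 101 102 102 101 101 101 101 101 101 101 102 100  93  75  74  67   3  34  54  54  56  48]
```

The bar has squared up against the fixed jaw. I'll keep going gently for the click.

>>> step_arm:
  linear:
    - [0, -0.002, 0]
    - [0, -0.004, 0]
    - [0, -0.004, 0]
    - [0, -0.004, 0]
  turn: [0, 0, 0, 0]

```text
time_s: 22.0
ee_pos: [438.1, 162.5, 129.6]
ee_rot: [179.9, 0.0, -154.6]
force: [-3.5, 7.5, 2.2]
gripper_width: 0.4
gripper_force: 4.2
```

>>> step_arm:
  linear:
    - [0, -0.002, 0]
    - [0, -0.004, 0]
    - [0, -0.004, 0]
    - [0, -0.004, 0]
  turn: [0, 0, 0, 0]

```text
time_s: 22.5
ee_pos: [438.6, 161.3, 129.6]
ee_rot: [179.9, -0.0, -154.6]
force: [-3.3, 7.5, 1.7]
gripper_width: 1.1
gripper_force: 3.9
```

Past the peak; continuing.

>>> step_arm:
  linear:
    - [0, -0.002, 0]
    - [0, -0.004, 0]
    - [0, -0.004, 0]
    - [0, -0.004, 0]
  turn: [0, 0, 0, 0]

```text
time_s: 23.0
ee_pos: [439.8, 158.7, 129.4]
ee_rot: [-180.0, -0.0, -154.5]
force: [-1.1, -0.6, 0.4]
gripper_width: 0.2
gripper_force: 0.0
```

>>> step_arm:
  linear:
    - [0, -0.002, 0]
    - [0, -0.003, 0]
    - [0, -0.003, 0]
    - [0, -0.003, 0]
  turn: [0, 0, 0, 0]

```text
time_s: 23.5
ee_pos: [440.1, 158.4, 129.6]
ee_rot: [-180.0, 0.0, -154.5]
force: [0.3, 0.5, 0.2]
gripper_width: 0.5
gripper_force: 0.0
```

The force has dropped to zero, so it clicked. I'll back off and check.

>>> step_arm:
  linear:
    - [0, 0.03, 0]
    - [0, 0.1, 0]
    - [0, 0.1, -0.15]
    - [0, 0.1, -0.3]
    - [0.15, 0.1, -0.4]
    - [0.3, 0.1, -0.4]
    - [0.3, 0.1, -0.4]
    - [0.3, 0.1, -0.4]
  turn: [0, 0, 0, 0, 0, 0, 0, 0]

```text
time_s: 24.5
ee_pos: [346.3, 147.3, 249.7]
ee_rot: [180.0, 0.1, -154.5]
force: [0.4, -0.1, 0.6]
gripper_width: 0.2
gripper_force: 0.0
```

Run:
```python
from prof import *
prof((15,33,60,85),70)
s=env.state();print(s['ee_pos'],s['force'])
d=cams.grab_frame("side")["color"];t=cams.grab_frame("top")["color"]
cv2.imwrite("pics/p6.png",np.hstack([cv2.resize(t[145:265,255:375],(400,400)),cv2.resize(d[150:240,260:350],(400,400),interpolation=cv2.INTER_CUBIC)]))
```

```text
side 15 S [10  5  6  9 31 68 69 49 46 33  9  8 12 34 70 79 79 78 78 78 77 78 78 78 78 78 78]
side 33 S [72 22  8  9 30 69 71 49 43 30 17 26 60 76 77 77 77 78 77 76 78 77 76 77 77 77 77]
side 60 S [101 101  98  91  79  77  77  78  71  65  72  73  73  73  73  73  73  73  73  74  74  73  73  73  73  74  74]
side 85 S [ 92 101  98  92  80  79  71  54  45  48  57  59  59  60  60  60  61  60  60  61  60  60  60  60  61  62  62]
top 15 S [ 26  16  12  18  50  83  90  79  48  22  14  13  23  63 100 105 105 104 105 104 103 105 103 103 104 101 104]
top 33 S [105  58  23  19  45  82  86  78  53  20  17  49  88 101 100 103 102 103 100 100 102 103  99 103 104 103 101]
top 60 S [118 117 125 117 108  97  91  84  91  98  98  99 101 101  99  98 102 100 100 100  97 101 100  98  98  99 102]
top 85 S [119 111 118 117  98  78  61  57  70  91  90  89  89  89  90  87  89  88  89  89  88  86  90  86  85  86  87]
[346.69711832 147.34284929 249.425244  ] [0.20731805 0.85818175 0.82084522]
```

View pics/p6.png

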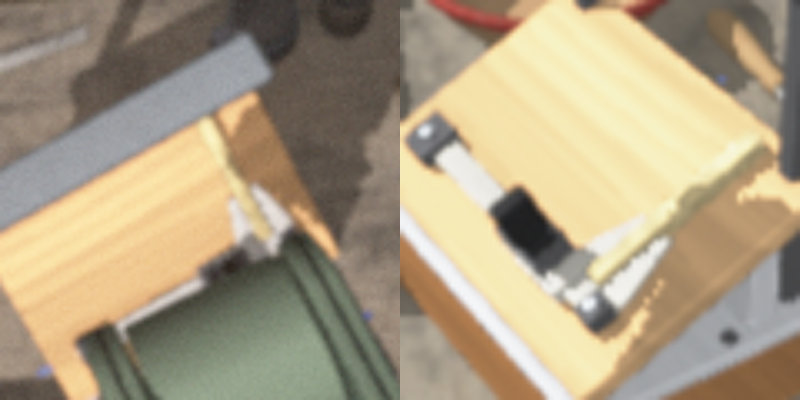

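The picture shows the bar square between the shut jaws, with its lower end at (595,270) in the side crop and the thumb piece forward at (525,220). The arm is clear of everything, so I'll hand in.

```bash
python3 -c "
from workcell import env
print(env.job_done())"
```

```text
the job is handed in; nothing more can be done
None
```

The bar lies square between the shut jaws with its lower end at the beam, and the job is handed in. The push force fell to zero where the thumb piece should click, and the last picture shows it forward. The gripper read the bar at about 12 mm thick, the push force stayed under about 9 N, the arm was clear of everything at the end, and I got no pass or fail result back.

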